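Take down the pot tower and close the paste pots in pairs

ROBOT

A 6-joint arm with a two-finger parallel gripper is mounted at the origin on the work surface. World frame = base frame: x ahead of the robot, y to its left, z up, the work surface at z = 0. Lengths are in m, angles in degrees, forces in N, time in s.
With the tool pointing down it reaches from about 0.25 to 0.8 m from the base axis. Payload 8.5 kg.
Tool frame: the origin (TCP) lies at the centre of the arm's flange, where the gripper is bolted on; the fingertips stand 173 mm ahead of it and the grasp point (between the pads) lies 155 mm ahead of it; z points along the fingers, y is the line along which they close (so a half turn about z gives the same grasp; the last joint's range is limited). The gripper opens to 85 mm and grips with 20 to 120 N. Pads are 22 mm wide; open, the fingers measure 114 mm over their backs; the gripper's body (76 mm by 85 mm) begins 54 mm behind the grasp point. The pads swing forward as they close: fully open they stand 13 mm farther back than shut.
Start: joints at [70.417, 13.648, -0.773, 75.585, 0, 90], TCP at [0.176, 0.495, 0.405] pointing down, gripper open.
Joint ranges: [-152.45, 152.45], [-59.26, 108.67], [-65.41, 83.53], [-104.44, 129.93], [-82.83, 76.93], [-180, 180]. Speed limits (degrees/s): [127.2, 127.2, 159.86, 180, 180, 180].

INTERFACE

Orientations are given as [roll, pitch, yaw] about the fixed x, y, z axes, in that order (R = Rz(yaw) Ry(pitch) Rx(roll)).
In Python, from plant import env, inverse_kinematics, eyes, ticket gives the robot as it stands. Calls block until the motion is done:
- env.move_ptp(position, orientation): joint-space move of the TCP to a pose.
- env.move_l(position, rotation=None, rate=0.15, guard=None): straight line of the TCP; rotation=None keeps the orientation; rate is the mean speed in m/s. With guard (N) it stops when the force on the tool has changed by that much, and returns True; else False.
- env.goto_joints(angles): joint-space move.
- env.gripper_to(opening): opening from 0.0 (shut) to 1.0 (fully open); the grip force is fixed at half the most; returns when the fingers have stopped.
- env.sleep(seconds).
- inverse_kinematics(position, orientation): joint angles nearest the present ones, or None.
- env.state(): the state.
- eyes.camera(name): name is "scene" or "side" or "wrist"; returns the picture (420x560x3 uint8, red, green, blue); there is no depth.
- eyes.get_calibration(name): a dict with "fx", "fy", "cx", "cy" (pixels), "k1" (the pictures are not rectified: a ray, as slopes to the right and down, at radius r is drawn at 1 + k1 r^2 times it, then the intrinsics apply), "cam_to_world" (4x4, takes a point from camera to world coordinates). Camera axes: x right, y down, z forward; pixel columns grow to the right and rows downward; lengths in m; the calibration is good to about 2 mm. A picture is of the moment at which its call begins: read the wrist's pose just before it. get_calibration takes no time and is no camera call; for the wrist camera it gives the pose at the moment of the call.
A pose or a line that the arm cannot do raises env.Unreachable and nothing moves.
- ticket.job_done(): hands the job in; it is judged then, once.
The state is a dict: "time_s": time; "joint_positions": joint angles; "qvel": joint speeds; "effort": joint torques, N m; "tcp_pos": TCP position; "ee_rot": TCP orientation; "contact_force": force on the tool from outside, world axes, zero at the start; "torque": the same for the moment, N m; "grip_width": opening from 0.0 (shut) to 1.0 (fully open); "grasp_force": force on a finger pad.
Only numpy, scipy, OpenCV 4.12 (cv2) and the standard library are available. Lean on these libraries where they do the work, as an engineer would, in place of code of your own. Each camera call takes 0.05 s, during which the arm holds its last target. There are 200 camera calls.

TASK

The clean paste pots are stacked upside down in a tower with a steel weight on top: take the tower apart, stand the weight on its round cork pad, and set each upside-down pot, still mouth down, on the upright pot of its own size, centred rim on rim, so that all three pairs stand closed against dust. Put everything down without dropping it, leave the upright pots where they stand, and do not disturb the amber jar or the blue brush dish.

Things in the scene. Friction and masses are not known exactly. Their poses are not given: they have to be found in the camera images.
- cover_large: the large upside-down pot of the tower: a straight-sided round white ceramic pot, 66 mm outside diameter, 46 mm high, wall and floor 6 mm thick, mouth down, its flat tan unglazed foot on top; standing on the mat at the start. Origin: centre of its mouth's rim plane (its underside as it stands), z up towards its foot; round, so yaw is meaningless.
- cover_medium: the medium upside-down pot of the tower: a straight-sided round white ceramic pot, 52 mm outside diameter, 42 mm high, wall and floor 6 mm thick, mouth down, its flat tan unglazed foot on top; standing centred (within 2 mm) on the foot of the large one at the start. Origin: centre of its mouth's rim plane (its underside as it stands), z up towards its foot; round, so yaw is meaningless.
- cover_small: the small upside-down pot of the tower: a straight-sided round white ceramic pot, 38 mm outside diameter, 38 mm high, wall and floor 6 mm thick, mouth down, its flat tan unglazed foot on top; standing centred (within 2 mm) on the foot of the medium one at the start. Origin: centre of its mouth's rim plane (its underside as it stands), z up towards its foot; round, so yaw is meaningless.
- weight: plain upright steel cylinder, 30 mm diameter, 40 mm high, about 0.22 kg, standing on the foot of the small upside-down pot, top of the tower (tower 166 mm high in all). Origin: centre of its underside, z up.
- pot_large: the large upright pot: same make and size as the large upside-down one (66 mm outside diameter, 46 mm high, wall 6 mm), empty, loose, standing mouth up by itself on the mat. Origin: centre of its underside, z up; its rim is 46 mm above the origin.
- pot_medium: the medium upright pot: same make and size as the medium upside-down one (52 mm outside diameter, 42 mm high, wall 6 mm), empty, loose, standing mouth up by itself on the mat. Origin: centre of its underside, z up; its rim is 42 mm above the origin.
- pot_small: the small upright pot: same make and size as the small upside-down one (38 mm outside diameter, 38 mm high, wall 6 mm), empty, loose, standing mouth up by itself on the mat. Origin: centre of its underside, z up; its rim is 38 mm above the origin.
- pad: round flat cork pad, 60 mm diameter, 6 mm thick, fixed to the mat; the place of the steel weight. Origin: centre of its underside, its top 6 mm above.
- jar: bystander: closed amber glass jar with steel cap, 48 mm diameter, 70 mm high, loose. Origin: centre of its underside.
- dish: bystander: shallow blue dish with a small brush lying in it, 80 mm diameter, 12 mm high, loose. Origin: centre of its underside. (All stands on a dark green cutting mat whose top is 2 mm above the table; the tower, the three upright pots, pad, jar and dish stand at least 110 mm apart, centre to centre, in any arrangement.)

How it is judged (in metres and radians):
At the end, for the whole second after the job is handed in: Each upside-down pot rests mouth down on the upright pot of its own size: axes within 6 mm, its rim within 3 mm of the height of the other's rim, both upright within 0.1 rad; the weight stands upright on the cork pad, within 12 mm of its centre; all released and at rest (horizontal distance between cover_large and pot_large below 0.006 m and z of cover_large in the frame of pot_large between 0.043 and 0.049 m and angle between each of cover_large, pot_large, cover_medium, pot_medium, cover_small, pot_small, weight, pad's own z axis and vertical below 0.1 rad and linear speed of each of cover_large, cover_medium, cover_small, weight below 0.02 m/s and angular speed of each of cover_large, cover_medium, cover_small, weight below 0.2 rad/s and horizontal distance between cover_medium and pot_medium below 0.006 m and z of cover_medium in the frame of pot_medium between 0.039 and 0.045 m and horizontal distance between cover_small and pot_small below 0.006 m and z of cover_small in the frame of pot_small between 0.035 and 0.041 m and horizontal distance between weight and pad below 0.012 m and z of weight in the frame of pad between 0.003 and 0.009 m); the robot touches nothing.
It fails at once if the weight or an upside-down pot is dropped (falls freely more than about 18 mm) ((linear speed of weight above 0.6 m/s and contact force between weight and the fingers below 0.05 N) or (linear speed of cover_large above 0.6 m/s and contact force between cover_large and the fingers below 0.05 N) or (linear speed of cover_medium above 0.6 m/s and contact force between cover_medium and the fingers below 0.05 N) or (linear speed of cover_small above 0.6 m/s and contact force between cover_small and the fingers below 0.05 N)).
It fails at once if an upright pot is moved more than 30 mm from where it stood (distance of any of pot_large, pot_medium, pot_small from where it was at the start of the episode above 0.03 m).
It fails at once if the jar or the dish is moved more than 20 mm (distance of any of jar, dish from where it was at the start of the episode above 0.02 m).
It also fails if it takes over 120 s, if anything falls off the work surface, if the arm or the gripper's body presses on something with over 40 N, if the wrist force passes 120 N, or if a joint passes its speed limit or range.

## Working session

There is one attempt and no reset: what is moved stays moved. The work goes in short steps, each a Python script; the robot and the scene stay as the last script left them, time stands still between calls to the robot, and variables do not carry over. Pictures are saved under pics/ and viewed, at most 14 in all, crops included, and the job is handed in when it is done.

```bash
ls; mkdir -p pics
python3 - <<'E'
from plant import env, inverse_kinematics, eyes, ticket
import cv2, numpy as np
np.set_printoptions(precision=4,suppress=True)
for n in ("scene","side","wrist"):
    c=eyes.get_calibration(n); print(n,{k:(np.array(v) if k=="cam_to_world" else v) for k,v in c.items()})
    cv2.imwrite(f"pics/{n}0.png",eyes.camera(n)[:,:,::-1])
s=env.state(); print(s)
E
```

```text
pics
scene {'fx': 447.7420240499914, 'fy': 447.7420240499914, 'cx': 277.26849929173574, 'cy': 213.35762749964732, 'k1': -0.11505220476528093, 'cam_to_world': array([[-0.4715,  0.7263, -0.5002,  0.9772],
       [ 0.8818,  0.3806, -0.2785,  0.2614],
       [-0.0119, -0.5724, -0.8199,  0.8433],
       [ 0.    ,  0.    ,  0.    ,  1.    ]])}
side {'fx': 506.3523141920868, 'fy': 506.3523141920868, 'cx': 285.9334863266865, 'cy': 207.2295989471262, 'k1': 0.05984878817538923, 'cam_to_world': array([[ 0.9594, -0.1811,  0.2161,  0.32  ],
       [-0.2819, -0.6314,  0.7224, -0.7253],
       [ 0.0056, -0.754 , -0.6569,  0.7814],
       [ 0.    ,  0.    ,  0.    ,  1.    ]])}
wrist {'fx': 375.4335013920285, 'fy': 375.4335013920285, 'cx': 280.27525182798524, 'cy': 206.83376054550524, 'k1': -0.081787055396402, 'cam_to_world': array([[ 0.3352,  0.9005,  0.277 ,  0.1071],
       [ 0.9421, -0.3201, -0.0998,  0.5181],
       [-0.0012,  0.2945, -0.9557,  0.3717],
       [ 0.    ,  0.    ,  0.    ,  1.    ]])}
{'time_s': 0.15, 'joint_positions': array([70.4184, 13.6723, -0.8065, 75.5838,  0.0005, 90.0014]), 'qvel': array([-0.0103, -0.0453,  0.0946,  0.1021,  0.0028,  0.0078]), 'effort': array([ -0.0017, -53.9079,  34.6598,   0.0144,  -0.0001,   0.    ]), 'tcp_pos': array([0.1759, 0.4945, 0.4042]), 'ee_rot': array([-179.9373,   -0.0005,  160.417 ]), 'contact_force': array([-0.7618, -0.2807,  0.4482]), 'torque': array([-0.002 ,  0.0229, -0.1062]), 'grasp_force': 0.0, 'grip_width': 1.0022656554435478}
```

View pics/scene0.png

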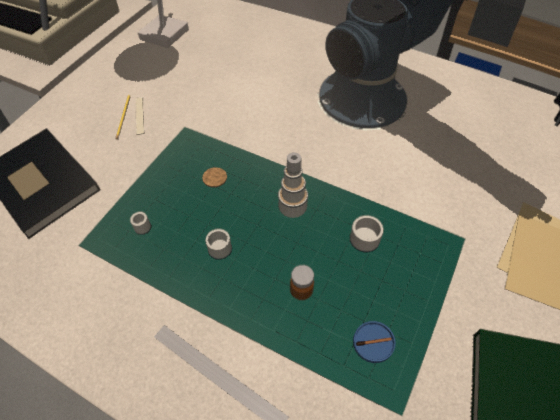

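View pics/side0.png

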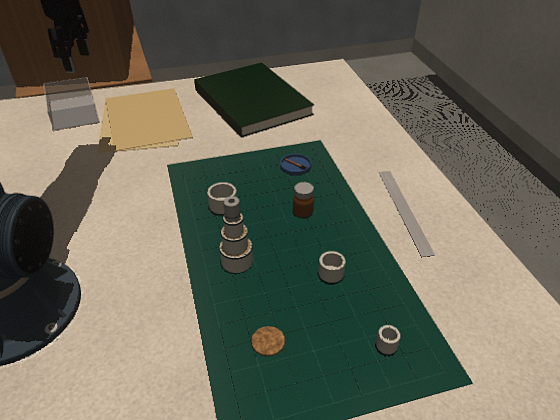

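The scene view shows the weight top at about (294,158), pad (215,177), pots: small (139,217), medium (218,237), large (367,224), jar (302,273) and dish (374,341). In the side view these are at (232,201), (268,340), (389,332), (332,258), (222,190), (304,188) and (296,163). I'll triangulate these roughly, then refine with the wrist camera from above.

```bash
cat > h.py <<'E'
from plant import env, inverse_kinematics, eyes, ticket
import cv2, numpy as np
from scipy.optimize import least_squares
from scipy.spatial.transform import Rotation as R
np.set_printoptions(precision=4,suppress=True)
def rays(c,px):
    K=np.array([[c["fx"],0,c["cx"]],[0,c["fy"],c["cy"]],[0,0,1]])
    u=cv2.undistortPoints(np.array(px,float).reshape(-1,1,2),K,np.array([c["k1"],0,0,0.])).reshape(-1,2)
    T=np.array(c["cam_to_world"]); return T[:3,3],np.c_[u,np.ones(len(u))]@T[:3,:3].T
def plane(c,px,z):
    o,d=rays(c,px); return (o+d*((z-o[2])/d[:,2])[:,None])[:,:2]
def project(c,p):
    T=np.array(c["cam_to_world"]); q=(np.asarray(p)-T[:3,3])@T[:3,:3]; s=q[:2]/q[2]
    return s*(1+c["k1"]*(s@s))*c["fx"]+[c["cx"],c["cy"]]
def tri(o1,d1,o2,d2):
    A=np.c_[d1,-d2]; t=np.linalg.lstsq(A,o2-o1,rcond=None)[0]
    a,b=o1+t[0]*d1,o2+t[1]*d2; return (a+b)/2,np.linalg.norm(a-b)
def fitcircle(P):
    r=least_squares(lambda v:np.hypot(P[:,0]-v[0],P[:,1]-v[1])-v[2],[*P.mean(0),np.ptp(P[:,0])/2],loss="soft_l1",f_scale=.0005).x
    return r
E
python3 - <<'E'
from h import *
a,b=eyes.get_calibration("scene"),eyes.get_calibration("side")
D=dict(weight=((294,158),(232,201),.168),pad=((215,177),(268,340),.008),small=((139,217),(389,332),.04),medium=((218,237),(332,258),.044),large=((367,224),(222,190),.048),jar=((302,273),(304,188),.072),dish=((374,341),(296,163),.014))
for k,(p,q,z) in D.items():
    o1,d1=rays(a,[p]);o2,d2=rays(b,[q]); print(k,*tri(o1,d1[0],o2,d2[0]),plane(a,[p],z),plane(b,[q],z))
s=env.state();T=np.eye(4);T[:3,:3]=R.from_euler("xyz",s["ee_rot"],degrees=True).as_matrix();T[:3,3]=s["tcp_pos"]
print(np.linalg.inv(T)@eyes.get_calibration("wrist")["cam_to_world"])
E
```

```text
weight [ 0.4295 -0.0032  0.1665] 0.0021335236255907823 [[ 0.4295 -0.0023]] [[ 0.4299 -0.006 ]]
pad [ 0.4419 -0.2088  0.0051] 0.0019121567348040287 [[ 0.4429 -0.2068]] [[ 0.4422 -0.2114]]
small [ 0.6401 -0.2761  0.0433] 0.002666175074307437 [[ 0.6376 -0.2776]] [[ 0.6427 -0.2748]]
medium [ 0.6045 -0.0905  0.0489] 0.0022571341666345382 [[ 0.6012 -0.0922]] [[ 0.6073 -0.087 ]]
large [0.4347 0.1736 0.0546] 0.005018004521751856 [[0.4275 0.174 ]] [[0.4375 0.1792]]
jar [0.6094 0.107  0.0724] 0.0026638892757786694 [[0.608  0.1076]] [[0.6105 0.1063]]
dish [0.6466 0.282  0.0109] 0.0018611491681181673 [[0.647  0.2824]] [[0.6459 0.277 ]]
[[-0.0001 -0.9557 -0.2945  0.0727]
 [ 1.     -0.0001  0.0001 -0.0008]
 [-0.0001 -0.2945  0.9557  0.0324]
 [ 0.      0.      0.      1.    ]]
```

View pics/wrist0.png

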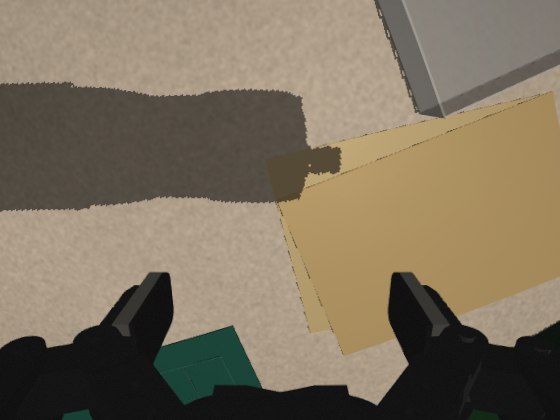

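The rough triangulated heights agree with the text (weight top 0.167, pots 0.043–0.055, pad 0.005). The wrist image shows the fingers at the bottom, rows above 270, and the point straight below the camera at about (280,91). Next I'll take two wrist views above each thing.

```bash
cat >> h.py <<'E'
Z0=.405
CAM=np.array([.0727,-(-.0008)])      # camera offset from TCP at yaw 0, pointing down
def contour(img,c,p,lab=None):
    r,g,b=[img[:,:,i].astype(float) for i in range(3)]
    m=((r>.75*g)&(r>40)).astype(np.uint8)
    m=cv2.morphologyEx(m,cv2.MORPH_OPEN,np.ones((3,3)))
    cs=cv2.findContours(m,cv2.RETR_EXTERNAL,cv2.CHAIN_APPROX_NONE)[0]
    u=project(c,p); cs=[x for x in cs if cv2.contourArea(x)>300]
    k=min(cs,key=lambda x:np.hypot(*(cv2.minEnclosingCircle(x)[0]-u)))
    return cv2.convexHull(k).reshape(-1,2)+0.0
def look(name,p,zs,offs=((0,.035),(0,-.035)),tag=""):
    """two views; circle cast on plane at p[2]; height from two centres"""
    out=[];ims=[]
    for o in offs:
        env.move_ptp([p[0]+o[0]-CAM[0],p[1]+o[1]-CAM[1],zs],[180,0,0]); env.sleep(.25)
        c=eyes.get_calibration("wrist"); im=eyes.camera("wrist"); ims.append(im)
        cv2.imwrite(f"pics/{name}{tag}_{len(ims)}.png",im[:,:,::-1])
        h=contour(im,c,p); f=fitcircle(plane(c,h,p[2]))
        O=np.array(c["cam_to_world"])[:3,3]; out.append((f,O))
    (f1,o1),(f2,o2)=out
    P,e=tri(o1,np.r_[f1[:2],p[2]]-o1,o2,np.r_[f2[:2],p[2]]-o2)
    print(name,"tri",P,"miss %.4f"%e,"circles",f1,f2,"mean",(f1+f2)[:2]/2)
    return (f1+f2)[:2]/2,ims
E
python3 - <<'E'
from h import *
T=dict(large=(.4347,.1736,.048),weight=(.4295,-.0032,.168),medium=(.6045,-.0905,.044),small=(.6401,-.2761,.04),pad=(.4419,-.2088,.008))
I=[]
for k,p in T.items():
    m,ims=look(k,p,Z0+(.05 if k=="weight" else 0)); I.append(np.vstack(ims))
cv2.imwrite("pics/sheet.png",cv2.resize(np.hstack(I)[:,:,::-1],(800,240),interpolation=cv2.INTER_AREA))
print(env.state()["time_s"],env.state()["tcp_pos"])
E
```

```text
large tri [0.4393 0.1769 0.043 ] miss 0.0000 circles [0.4393 0.1774 0.0326] [0.4392 0.1763 0.0327] mean [0.4393 0.1768]
weight tri [ 0.4327 -0.0046  0.0563] miss 0.0002 circles [0.4331 0.0061 0.0228] [ 0.4329 -0.0156  0.0229] mean [ 0.433  -0.0048]
medium tri [ 0.6087 -0.0927  0.0377] miss 0.0002 circles [ 0.6086 -0.0921  0.0257] [ 0.6088 -0.0934  0.0258] mean [ 0.6087 -0.0927]
small tri [ 0.6442 -0.2786  0.0309] miss 0.0002 circles [ 0.6441 -0.2776  0.0191] [ 0.6443 -0.2795  0.019 ] mean [ 0.6442 -0.2786]
pad tri [ 0.4452 -0.2112  0.0049] miss 0.0001 circles [ 0.4451 -0.211   0.0297] [ 0.4452 -0.2115  0.0297] mean [ 0.4452 -0.2112]
15.9583 [ 0.3692 -0.2439  0.4051]
```

View pics/sheet.png

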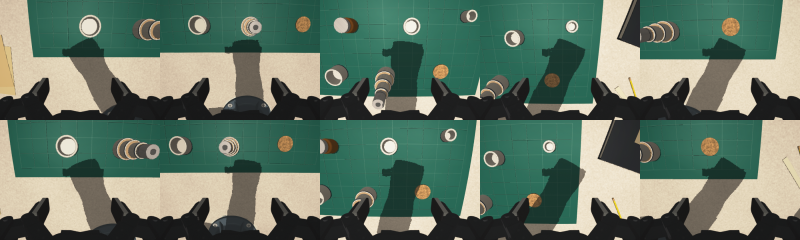

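The sheet shows all pots, the pad and the tower cleanly. The fitted radii (32.7, 25.8, 19.0, 29.7 mm) match the given sizes, so the rim heights hold. The weight's outline merged with the tower below it, so I'll look at it straight from above.

Run:
```python
from h import *
p=np.array([.433,-.0048,.168])
I=[]
for i,o in enumerate((-.0,.04)):
    env.move_ptp([p[0]-CAM[0],p[1]+o-CAM[1],.46],[180,0,0]); env.sleep(.3)
    c=eyes.get_calibration("wrist"); im=eyes.camera("wrist")
    np.savez(f"pics/w{i}.npz",im=im,**{k:np.array(v) for k,v in c.items()})
    u=project(c,p).astype(int); print(u)
    I.append(cv2.resize(im[max(0,u[1]-60):u[1]+60,u[0]-60:u[0]+60],(390,390),interpolation=cv2.INTER_NEAREST))
cv2.imwrite("pics/wcrop.png",np.hstack(I)[:,:,::-1])
```

```text
[275  99]
[336  99]
```

View pics/wcrop.png

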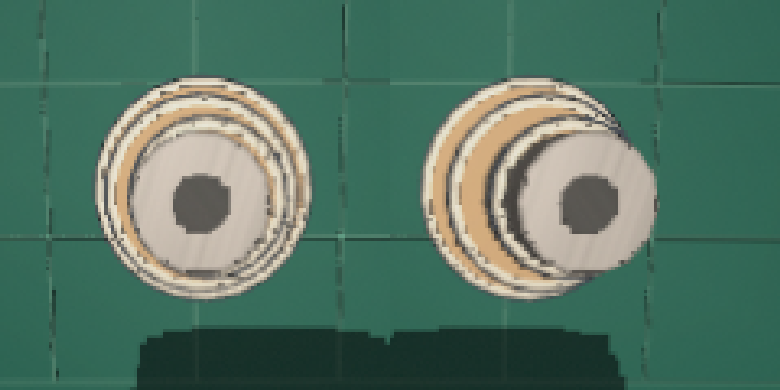

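Straight from above, the weight's top has a dark disc in its centre, about (277,102) and (337,102) in the full pictures. I'll use it as the marker, triangulate its height, then move the weight.

```bash
cat >> h.py <<'E'
def blob(m,u):
    cs=cv2.findContours(m.astype(np.uint8),cv2.RETR_EXTERNAL,cv2.CHAIN_APPROX_NONE)[0]
    cs=[x for x in cs if cv2.contourArea(x)>80]
    return min(cs,key=lambda x:np.hypot(*(cv2.minEnclosingCircle(x)[0]-u))).reshape(-1,2)+0.0
D=[180,0,0]
def show(tag):
    s=env.state(); print(tag,"t %.1f"%s["time_s"],s["tcp_pos"],"F",s["contact_force"],"w %.3f"%s["grip_width"],"g %.1f"%s["grasp_force"])
def pick(xy,zg,clear):
    env.move_ptp([*xy,zg+clear],D)
    print("touch",env.move_l([*xy,zg],rate=.08,guard=8)); env.sleep(.2); show("at")
    env.gripper_to(0.0); env.sleep(.3); show("closed")
    env.move_l([*xy,zg+.01],rate=.03); env.move_l([*xy,zg+clear],rate=.12); show("lifted")
def place(xy,zg,high=.4):
    z=env.state()["tcp_pos"][2]
    env.move_ptp([*xy,max(z,zg+.06)],D); env.move_l([*xy,zg+.012],rate=.12); env.sleep(.4); show("above")
    print("contact",env.move_l([*xy,zg-.006],rate=.015,guard=5)); show("down")
    env.gripper_to(1.0); env.sleep(.3); show("open")
    env.move_l([*xy,zg+.08],rate=.1)
E
python3 - <<'E'
from h import *
L=[]
for i in range(2):
    c=np.load(f"pics/w{i}.npz"); im=c["im"].astype(float); c={k:c[k] if k=="cam_to_world" else float(c[k]) for k in("fx","fy","cx","cy","k1","cam_to_world")}
    m=(im.max(2)<115)&(abs(im[:,:,0]-im[:,:,1])<15)
    b=blob(m,project(c,[.433,-.0048,.168])); f=fitcircle(plane(c,b,.168)); print(f)
    o=c["cam_to_world"][:3,3]; L+=[o,np.r_[f[:2],.168]-o]; last=f
P,e=tri(*L); print(P,e)
np.save("w.npy",P)
E
```

```text
[ 0.4314 -0.0051  0.0055]
[ 0.4314 -0.0051  0.0056]
[ 0.4314 -0.0051  0.1675] 4.3426614267777134e-05
```

Run:
```python
from h import *
env.gripper_to(1.0)
zg=.168-.016+.155
pick((.4314,-.0051),zg,.08)
place((.4452,-.2112),zg-.128+.008)
p=np.array([.4314,-.0051,.128])
env.move_ptp([p[0]-CAM[0],p[1]-CAM[1],.44],D); env.sleep(.3)
c=eyes.get_calibration("wrist"); im=eyes.camera("wrist"); u=project(c,p).astype(int)
cv2.imwrite("pics/s1.png",im[:,:,::-1])
r,g,b=[im[:,:,i].astype(float) for i in range(3)]
f=fitcircle(plane(c,cv2.convexHull(blob(r-b>45,u).astype(np.int32)).reshape(-1,2),.128)); print(u,f)
A=cv2.resize(im[max(0,u[1]-60):u[1]+60,u[0]-60:u[0]+60],(400,400),interpolation=cv2.INTER_NEAREST)
B=cv2.resize(im,(533,400)); cv2.imwrite("pics/s1c.png",np.hstack([A,B[:,:400]])[:,:,::-1])
show("end")
```

```text
touch False
at t 29.3 [ 0.4315 -0.0051  0.3073] F [-0.3226  0.2702 -0.0192] w 1.002 g 0.0
closed t 30.2 [ 0.4315 -0.0051  0.3071] F [-0.0122  0.9573  1.4348] w 0.336 g 59.5
lifted t 31.4 [ 0.4312 -0.0051  0.3864] F [-0.4585  0.1664 -1.3708] w 0.335 g 59.2
above t 34.3 [ 0.4452 -0.2112  0.1991] F [ 0.4664  0.5493 -1.3489] w 0.332 g 59.2
contact True
down t 35.1 [ 0.4452 -0.2112  0.187 ] F [-0.422   0.8876  5.4625] w 0.334 g 59.9
open t 36.0 [ 0.4448 -0.211   0.1865] F [-0.0903  0.2225 -0.7297] w 0.999 g 0.0
[276  98] [ 0.4327 -0.0048  0.0201]
end t 38.4 [ 0.359  -0.0063  0.4395] F [0.3754 0.1457 0.0033] w 0.999 g 0.0
```

View pics/s1c.png

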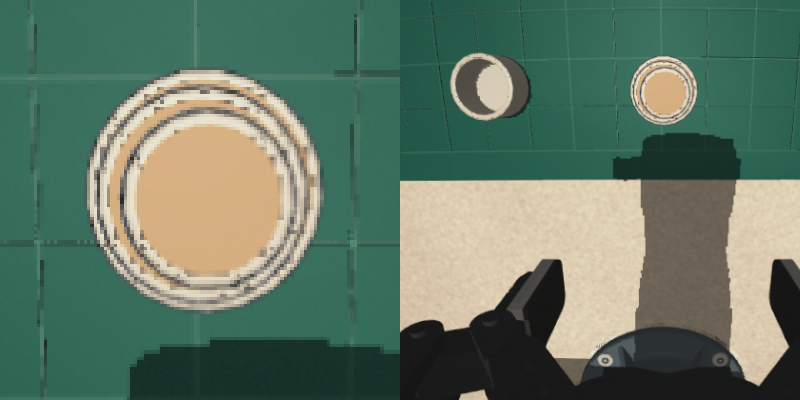

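The weight sits on the pad; contact came at exactly the expected height. The crop shows the small foot's tan disc at about (279,98), but the fit took the ring outside it. I'll fix the mask to use the component under the centre, and run the small pot.

```bash
cat >> h.py <<'E'
def foot(p,zs,rad):
    L=[];F=[]
    for o in (-.015,.015):
        env.move_ptp([p[0]-CAM[0],p[1]+o-CAM[1],zs],D); env.sleep(.3)
        c=eyes.get_calibration("wrist"); im=eyes.camera("wrist"); u=project(c,p).astype(int)
        m=(im[:,:,0].astype(int)-im[:,:,2]>45).astype(np.uint8)
        lab=cv2.connectedComponents(m,connectivity=4)[1]; k=(lab==lab[u[1],u[0]])&(m>0)
        b=blob(k,u); h=cv2.convexHull(b.astype(np.int32)).reshape(-1,2)
        f=fitcircle(plane(c,h,p[2])); F.append(f)
        o_=np.array(c["cam_to_world"])[:3,3]; L+=[o_,np.r_[f[:2],p[2]]-o_]
    P,e=tri(*L); print("foot",F,"tri",P,e); q=(F[0]+F[1])[:2]/2
    assert np.hypot(*(q-p[:2]))<.006 and rad-.006<F[0][2]<rad+.001 and abs(P[2]-p[2])<.015
    return q
E
python3 - <<'E'
from h import *
q=foot(np.array([.4314,-.0051,.128]),.44,.019)
pick(q,.267,.08)
place((.6442,-.2786),.217)
q=foot(np.array([*q,.090]),.41,.026); np.save("q.npy",q)
show("end")
E
```

```text
foot [array([ 0.4319, -0.0063,  0.0159]), array([ 0.4319, -0.0063,  0.0159])] tri [ 0.4319 -0.0063  0.1277] 1.7310630803365907e-05
touch False
at t 50.9 [ 0.432  -0.0063  0.2673] F [ 0.2045 -0.1349  0.164 ] w 1.003 g 0.0
closed t 51.7 [ 0.432  -0.0063  0.2673] F [-1.8371  0.225   5.6122] w 0.432 g 60.1
lifted t 53.0 [ 0.4317 -0.0063  0.3464] F [0.0318 0.4983 0.5885] w 0.428 g 59.9
above t 55.8 [ 0.6442 -0.2786  0.2292] F [-0.0751  0.0359 -0.3031] w 0.431 g 59.9
contact True
down t 56.6 [ 0.6442 -0.2786  0.2174] F [-0.0881 -0.2627  5.5465] w 0.430 g 60.4
open t 57.4 [ 0.6439 -0.2785  0.2166] F [-0.1478 -0.3092 -0.2255] w 1.000 g 0.0
foot [array([ 0.4322, -0.0045,  0.0229]), array([ 0.4322, -0.0045,  0.0229])] tri [ 0.4322 -0.0045  0.0894] 3.221349647006625e-05
end t 65.6 [0.3592 0.0079 0.41  ] F [0.4274 0.8668 0.1185] w 0.999 g 0.0
```

Run:
```python
from h import *
q=np.load("q.npy")
pick(q,.227,.08)
place((.6087,-.0927),.223)
q=foot(np.array([*q,.048]),.37,.033)
pick(q,.181,.08)
place((.4393,.1768),.227)
env.move_l([.4393,.1768,.36],rate=.15)
show("end")
for n in ("scene","side"): cv2.imwrite(f"pics/{n}9.png",eyes.camera(n)[:,:,::-1])
```

```text
touch False
at t 72.1 [ 0.4324 -0.0045  0.2273] F [ 0.2856  0.3958 -0.4116] w 1.003 g 0.0
closed t 72.8 [ 0.4323 -0.0045  0.2276] F [-1.6668 -0.535   8.2112] w 0.598 g 61.2
lifted t 74.0 [ 0.432  -0.0045  0.3065] F [-1.0228 -0.5301 -0.9986] w 0.603 g 62.5
above t 76.0 [ 0.6088 -0.0927  0.2353] F [-0.127  -0.4077 -0.7583] w 0.596 g 62.5
contact True
down t 76.8 [ 0.6087 -0.0927  0.2237] F [ 0.1854 -0.3631  4.2681] w 0.598 g 63.0
open t 77.5 [ 0.6083 -0.0927  0.223 ] F [1.1174 0.2793 0.4505] w 1.002 g 0.0
foot [array([ 0.4328, -0.0046,  0.0299]), array([ 0.4328, -0.0045,  0.0298])] tri [ 0.4328 -0.0046  0.0471] 4.590307284683438e-05
touch False
at t 91.8 [ 0.433  -0.0046  0.1814] F [ 0.9077 -0.5814 -0.7004] w 0.999 g 0.0
closed t 92.4 [ 0.4329 -0.0045  0.1818] F [-3.4169  0.148  11.7222] w 0.765 g 63.3
lifted t 93.6 [ 0.4325 -0.0046  0.2605] F [-0.2784 -0.0236 -1.8222] w 0.770 g 66.7
above t 99.4 [0.4394 0.1768 0.2394] F [ 0.439  -0.1145 -1.8571] w 0.764 g 66.8
contact True
down t 100.2 [0.4392 0.1768 0.2279] F [-1.2393  0.5765  6.8223] w 0.766 g 67.4
open t 100.8 [0.4389 0.1767 0.2273] F [-0.7356  0.65   -0.2187] w 0.999 g 0.0
end t 102.3 [0.4392 0.1768 0.3592] F [-0.6974  0.1916  0.4262] w 0.997 g 0.0
```

View pics/side9.png

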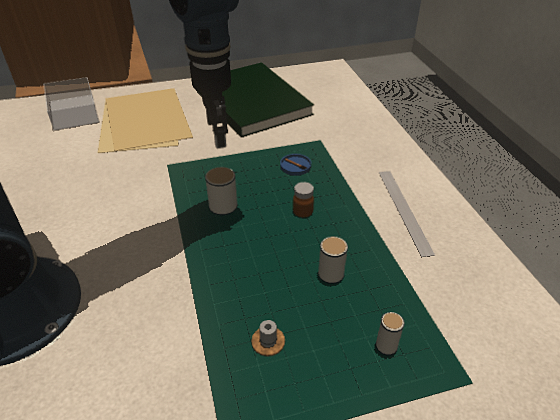

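View pics/scene9.png

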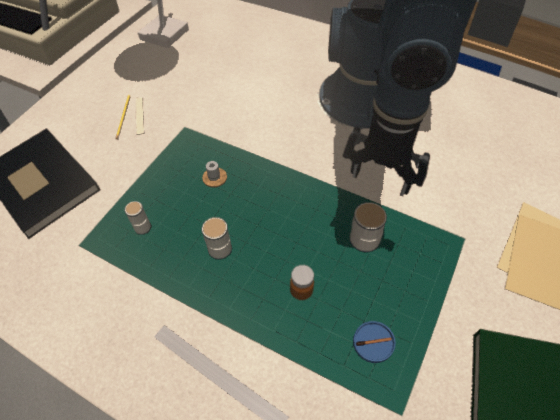

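In both views every pair is a straight column: in the side view the large is at (222,190), medium (332,260) and small (390,333). The weight is on the pad at (268,335), and the jar and dish have not moved. I'll check the seams with an enlarged crop, which uses no robot time.

Run:
```python
import cv2,numpy as np
a=cv2.imread("pics/side9.png");b=cv2.imread("pics/scene9.png")
f=lambda i,x,y:cv2.resize(i[y-35:y+35,x-33:x+33],(260,280),interpolation=cv2.INTER_CUBIC)
cv2.imwrite("pics/z.png",np.vstack([np.hstack([f(a,222,190),f(a,332,260),f(a,390,333)]),np.hstack([f(b,367,228),f(b,217,238),f(b,138,218)])]))
```

```text
(no output)
```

View pics/z.png

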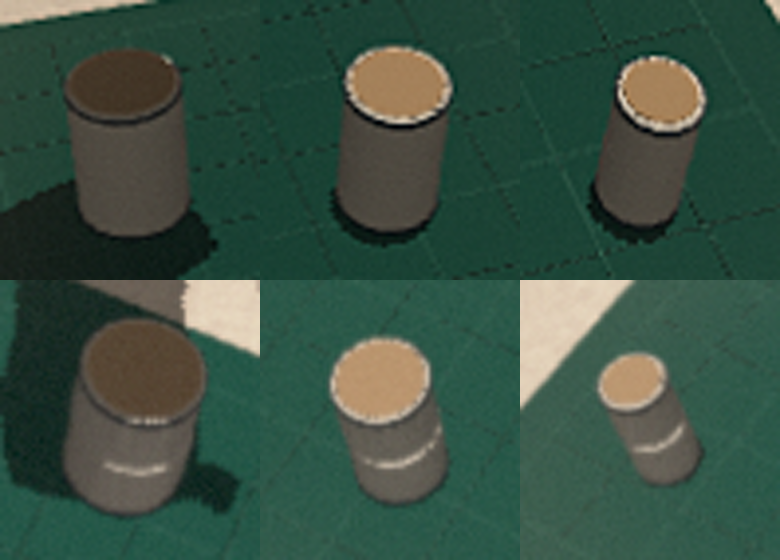

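The crops show all three pairs closed, with straight sides and no visible step at the seam. I'm handing in.

```bash
python3 -c "
from plant import ticket
print(ticket.job_done())"
```

```text
the job is handed in; nothing more can be done
None
```

I handed the job in at about 102 s of the 120 s allowed: the weight stands on its cork pad, all three pairs are closed rim on rim, and the last pictures show the jar and dish unmoved; the judge returned no verdict.

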